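# Dial a value on a bench decade box and switch it in

## Robot

A 6-joint arm with a two-finger parallel gripper is mounted at the origin on the work surface. World frame = base frame: x ahead of the robot, y to its left, z up, the work surface at z = 0. Lengths are in m, angles in rad, forces in N, time in s.
With the tool pointing down it reaches from about 0.35 to 0.85 m from the base axis. Payload 8.1 kg.
Tool frame: the origin (TCP) lies between the finger pads; the fingertips stand 11 mm ahead of it and the grasp point (between the pads) lies 8 mm behind it; z points along the fingers, y is the direction in which the jaws open and shut (so a half turn about z gives the same grasp; the last joint's range is limited). The gripper opens to 85 mm and grips with 20 to 120 N. Pads are 22 mm wide; open, the fingers measure 114 mm over their backs; the gripper's body (76 mm by 85 mm) begins 54 mm behind the grasp point. The pads swing forward as they close: fully open they stand 13 mm farther back than shut.
Start: joints at [1.05, 0.13, 1.488, -0, 1.523, -0.085], TCP at [0.253, 0.544, 0.242] pointing down, gripper open.
Joint ranges: [-2.96, 2.96], [-0.89, 2.26], [0.02, 2.5], [-1.34, 4.48], [0, 2.73], [-2.66, 2.66]. Speed limits (rad/s): [2.39, 2.39, 2.79, 3.14, 3.14, 3.14].

## Interface

Orientations are given as a unit quaternion [x, y, z, w].
In Python, from station import status, imaging, order gives the robot as it stands.
- The arm moves only by the shell command python3 -m creep 'ROWS'. ROWS is JSON, a list of rows, each a list of 3 entries, a list of its own where there are three numbers: the shift along the tool's x, y, z in m, then the turn about the tool's z in degrees, then the opening, from 0 (shut) to 1 (fully open). A call has 1 to 8 rows; each row shifts and turns the commanded pose from where the row before left it, along the tool's axes as they then stand; what a row does not reach is not made up. A row lasts 1/8 s, in which the tool goes at most 62.5 mm and 10.7 degrees, less where a joint would pass 70% of its speed; a pose out of reach is approached as far as the arm can. A call with a gripper value outside its range is refused whole. The fingers move at their own pace and stop on an object; the grip force is fixed at half the most. Time passes only in rows, so rows that do not move let the fingers close. It gives the time, the measured TCP pose, the force and the opening at its end, in the units of the state.
- status.read_state(): the state, without advancing time (a new reading comes with each control period).
- imaging.read_camera(name): name is "scene" or "top"; returns a dict with "color" (420x560x3 uint8, red, green, blue), "mtx" (3x3 intrinsics, pixels), "dist" ([k1, k2, p1, p2, k3] as OpenCV has them; the pictures are not rectified), "T" (4x4, takes a point from camera to world coordinates). Camera axes: x right, y up, looking along -z (the intrinsics and any distortion apply to the point x, -y, -z); pixel columns grow to the right and rows downward; lengths in m; the calibration is good to about 2 mm. A picture is of the moment at which its call begins. There is no depth.
- order.finish_job(): hands the job in, once; it reports no verdict.
The state is a dict: "clock": time; "joint_positions": joint angles; "qd": joint speeds; "joint_torque": joint torques, N m; "tool_pos": TCP position; "tool_rot": TCP orientation; "ft_force": force on the tool from outside, world axes, zero at the start; "ft_torque": the same for the moment, N m; "grip_width": opening from 0.0 (shut) to 1.0 (fully open).
Only numpy, scipy, OpenCV 4.12 (cv2) and the standard library are available. Lean on these libraries where they do the work, as an engineer would, in place of code of your own. Each camera call takes 0.05 s, during which the arm holds its last target.

## Task

Set the grey decade box to 4-7-2, reading left to right as seen from the robot: roll the left thumbwheel until its 4 and the right one until its 2 stands at the top between the index lines, with light fingertip pressure, one wheel at a time, and leave the middle wheel, which already stands on 7, as it is. Only when the value stands, with no finger on the wheels, slide the switch behind the wheels gently all the way over to the left to connect the box. Leave the other things on the bench and on the box where they are.

Things in the scene. Friction and masses are not known exactly. Their poses are not given: they have to be found in the camera images.
- decade_box: Grey box fixed to the bench, 220 mm (x) by 180 mm (y) by 70 mm high; origin under its centre, x away from the robot, z up. On its flat cover: three thumbwheels in a row along y at x = -45 mm, 34 mm apart (gaps 18 mm); the slide switch at x = +30 mm; two terminals, 24 mm high, 18 mm wide, at x = +88, y = +65 and -65 mm; an adapter plug between them.
- slot_left (a point): Fixed point on the cover's plane under the left wheel's top (slot centre, box axes). The wheel is sprung: sinks 3 N per mm for 6 mm, then hard. Its top stands 12 to 22 mm above this point, unknown and different for each wheel: find it by touch. It needs some 3 to 7 N of pressure to roll without slipping; over 15 N is too much.
- slot_middle (a point): The same point for the middle wheel.
- slot_right (a point): The same point for the right wheel; sprung and of unknown height like the left one.
- wheel_left (a joint): Angle (rad) of the left thumbwheel (seen from the robot): black, 50 mm diameter, 16 mm wide, axle along box y, in slot_left. White number n (0 to 9) is at the very top, between the cover's index lines, at n x 0.6283. Grows as the top rolls away from the robot (box +x), 1 rad per 25 mm of rim; stops just past 0 and 9. Starts past 4 (4.7 to 6.4); stays where left (friction 0.07 N m).
- wheel_middle (a joint): Angle (rad) of the middle thumbwheel (seen from the robot): black, 50 mm diameter, 16 mm wide, axle along box y, in slot_middle. White number n (0 to 9) is at the very top, between the cover's index lines, at n x 0.6283. Grows as the top rolls away from the robot (box +x), 1 rad per 25 mm of rim; stops just past 0 and 9. It starts on 7 (4.398 rad) and must stay there.
- wheel_right (a joint): Angle (rad) of the right thumbwheel (seen from the robot): black, 50 mm diameter, 16 mm wide, axle along box y, in slot_right. White number n (0 to 9) is at the very top, between the cover's index lines, at n x 0.6283. Grows as the top rolls away from the robot (box +x), 1 rad per 25 mm of rim; stops just past 0 and 9. Starts before 2 (0 to 1.1); stays where left (friction 0.07 N m).
- switch (a joint): Travel of the slide switch in m along the box's +y (left as seen from the robot): 0 at the right end (off), 0.030 fully over to the left (connected). Its friction is about 3 N; it has a hard stop at each end; over 25 N on it is too much.
- switch_tab (a point): Middle of the switch's black upright tab, 20 mm (box x) by 12 mm (box y) by 16 mm high, from 1 to 17 mm above the box's cover; this point is 9 mm above the cover and travels with the tab. Open cover around it: 38 mm to the wheels' rims and to the terminals.
- meter_a: A bystander, loose, to be left where it lies. Hand multimeter, 130 x 70 x 38 mm, left of the box; origin under its centre.
- meter_b: A bystander, loose, to be left where it lies. Hand multimeter, 130 x 70 x 38 mm, right of the box; origin under its centre.
- eraser: A bystander, loose, to be left where it lies. Eraser, 45 x 18 x 12 mm, near right; origin under its centre.
- tape_roll: A bystander, loose, to be left where it lies. Roll of tape lying flat, 70 mm across, 18 mm high, far left; origin under its centre.
- lens: A bystander, loose, to be left where it lies. Mounted lens lying flat, 44 mm across, 8 mm high, near left; origin under its centre.
- pencil_box: A bystander, loose, to be left where it lies. Steel pencil box, 190 x 55 x 25 mm, far right; origin under its centre.
- adapter: A bystander, loose, to be left where it lies. Adapter plug, 16 mm across, 24 mm high, standing on the box's cover between the terminals, about 90 mm behind the box's middle; origin under its centre.

How it is judged:
On the way:
1. the wheels read 4-7-2, no finger touches them, and the switch is still off (value of joint wheel_left between 2.3632 and 2.6632 rad and value of joint wheel_middle between 4.2481 and 4.5481 rad and value of joint wheel_right between 1.1066 and 1.4066 rad and contact force between each of wheel_left, wheel_middle, wheel_right and anything else below 0.2 N and value of joint switch below 0.008 m), for 0.2 s.
At the end, for the whole second after the job is handed in: The left, middle and right wheels stand within 0.15 rad (a quarter of a number) of 4, 7 and 2, and the switch is within 4 mm of its left end (value of joint wheel_left between 2.3632 and 2.6632 rad and value of joint wheel_middle between 4.2481 and 4.5481 rad and value of joint wheel_right between 1.1066 and 1.4066 rad and value of joint switch above 0.026 m); the robot touches nothing.
It fails at once if a wheel pressed with more than 15 N, or the switch pushed with more than 25 N (contact force between any of wheel_left, wheel_middle, wheel_right and anything else above 15 N or contact force between switch and anything else above 25 N).
It fails at once if two wheels touched at once (contact force between each of wheel_left, wheel_middle and anything else above 0.5 N or contact force between each of wheel_middle, wheel_right and anything else above 0.5 N or contact force between each of wheel_left, wheel_right and anything else above 0.5 N).
It fails at once if the middle wheel rolled off its 7 (not (value of joint wheel_middle between 4.1981 and 4.5981 rad)).
It fails at once if the switch moved more than 10 mm while the wheels do not read 4-7-2 (value of joint switch above 0.01 m and not (value of joint wheel_left between 2.3632 and 2.6632 rad and value of joint wheel_middle between 4.2481 and 4.5481 rad and value of joint wheel_right between 1.1066 and 1.4066 rad)).
It fails at once if a bystander moved more than 25 mm (distance of any of meter_a, meter_b, eraser, tape_roll, lens, pencil_box, adapter from where it was at the start of the episode above 0.025 m).
It also fails if it takes over 51 s, if anything falls off the work surface, if the arm or the gripper's body presses on something with over 40 N, if the wrist force passes 120 N, or if a joint passes its speed limit or range.

## Working session

There is one attempt and no reset: what is moved stays moved. The work goes in short steps, Python scripts to look and compute and a shell command to move; the robot and the scene stay as the last step left them, time stands still between calls to the robot, and variables do not carry over. Pictures are saved under pics/ and viewed, and the job is handed in when it is done.

```bash
ls; mkdir -p pics
python3 - <<'E'
from station import status, imaging
import cv2
print(status.read_state())
for n in ("scene","top"):
    r=imaging.read_camera(n); cv2.imwrite(f"pics/{n}0.png",r["color"][:,:,::-1]); print(n,r["mtx"],r["dist"],r["T"])
E
```

```text
pics
{'clock': 0.0, 'joint_positions': array([ 1.04965408e+00,  1.31179424e-01,  1.48929988e+00, -2.63092090e-05,
        1.52297771e+00, -8.53833908e-02]), 'qd': array([-0.00159907,  0.00091821,  0.00023138, -0.00015517, -0.00159242,
        0.00126768]), 'joint_torque': array([ 2.04930247e-04, -5.69413340e+01, -5.00548339e+01, -1.53484461e-04,
        1.48891623e-02, -6.12859617e-05]), 'tool_pos': array([0.2529722 , 0.54347625, 0.24122219]), 'tool_rot': array([ 2.16158953e-01,  9.76357741e-01, -8.93565602e-04, -2.65842786e-04]), 'ft_force': array([-0.41278473,  0.55264332, -0.22346346]), 'ft_torque': array([ 0.01576216, -0.01476821,  0.02634306]), 'grip_width': 1.0002353544001281}
scene [[405.23549557   0.         282.66941607]
 [  0.         405.23549557 211.88093092]
 [  0.           0.           1.        ]] [-0.10511876  0.          0.          0.          0.        ] [[ 0.68133727 -0.59432775  0.42726344  0.97910497]
 [ 0.73179626  0.56578893 -0.37994358 -0.41069637]
 [-0.01592991  0.57153951  0.82041991  0.9487684 ]
 [ 0.          0.          0.          1.        ]]
top [[422.11353629   0.         283.35938301]
 [  0.         422.11353629 206.97320539]
 [  0.           0.           1.        ]] [-0.05334895  0.          0.          0.          0.        ] [[-4.87301046e-03  9.89226829e-01 -1.46309719e-01  3.73412086e-01]
 [-9.99988110e-01 -4.79407531e-03  8.92111625e-04  1.24463537e-02]
 [ 1.81080941e-04  1.46312327e-01  9.89238429e-01  1.09026345e+00]
 [ 0.00000000e+00  0.00000000e+00  0.00000000e+00  1.00000000e+00]]
```

View pics/scene0.png

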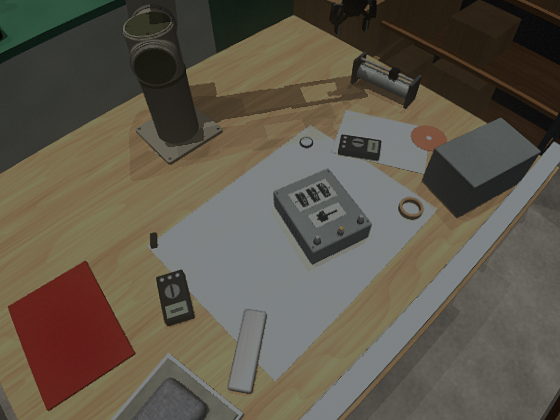

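View pics/top0.png

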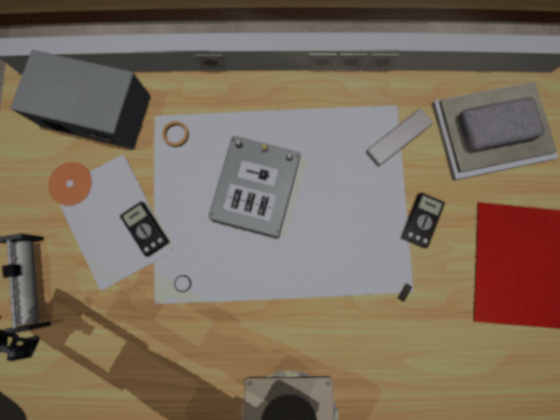

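The scene view shows the box around pixel (322,215). The top view has it at about (255,187), turned slightly, with wheels at (236..264, 203) and the switch at (262,174). I'll enlarge both crops.

Run:
```python
import cv2
a=cv2.imread("pics/top0.png")[130:245,200:310]; a=cv2.convertScaleAbs(a,alpha=1.6)
cv2.imwrite("pics/topc.png",cv2.resize(a,None,fx=5,fy=5,interpolation=cv2.INTER_CUBIC))
a=cv2.imread("pics/scene0.png")[160:270,265:380]; a=cv2.convertScaleAbs(a,alpha=1.6)
cv2.imwrite("pics/scc.png",cv2.resize(a,None,fx=5,fy=5,interpolation=cv2.INTER_CUBIC))
```

```text
(no output)
```

View pics/topc.png

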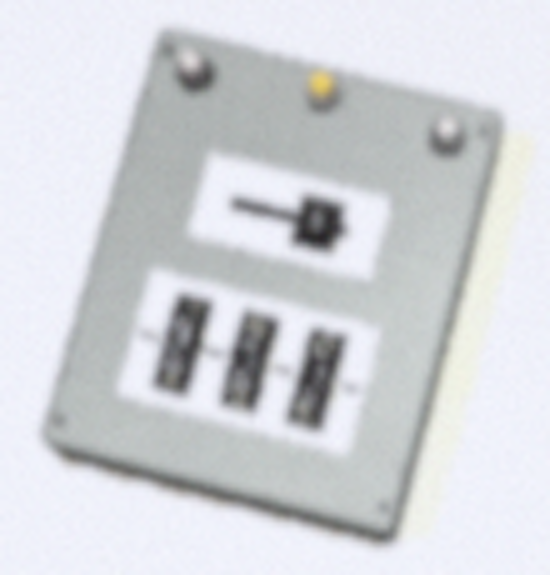

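View pics/scc.png

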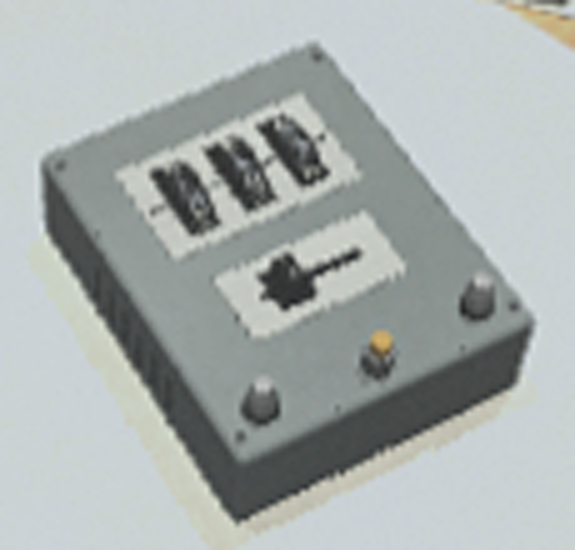

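```bash
cat > h.py <<'E'
import numpy as np, cv2
from station import status, imaging
def proj(P,r):
    T=np.linalg.inv(r["T"]); F=np.diag([1,-1,-1.])
    R=F@T[:3,:3]; t=F@T[:3,3]
    return cv2.projectPoints(np.asarray(P,float).reshape(-1,1,3),cv2.Rodrigues(R)[0],t,r["mtx"],r["dist"])[0][:,0]
def b2w(B,p):
    x,y,a=p; c,s=np.cos(a),np.sin(a); B=np.asarray(B,float).reshape(-1,3)
    return np.c_[x+c*B[:,0]-s*B[:,1], y+s*B[:,0]+c*B[:,1], B[:,2]]
E
cat > fit.py <<'E'
from h import *
from scipy.optimize import least_squares
S=imaging.read_camera("scene");T=imaging.read_camera("top")
H=.07
top=[((110,90),(165,30)),((110,-90),(500,113)),((-110,90),(46,436)),((-110,-90),(390,528))]
sc=[((-110,90),(313,44)),((-110,-90),(45,165)),((110,-90),(240,460)),((110,90),(532,328))]
def un(l,o): return np.array([[o[0]+(u+.5)/5-.5,o[1]+(v+.5)/5-.5] for _,(u,v) in l])
B=lambda l:np.array([[x/1000,y/1000,H] for (x,y),_ in l])
ut=un(top,(200,130));us=un(sc,(265,160))
def f(p,w=(1,1)):
    return np.r_[w[0]*(proj(b2w(B(top),p),T)-ut).ravel(),w[1]*(proj(b2w(B(sc),p),S)-us).ravel()]
for w in((1,1),(1,0),(0,1)):
    s=least_squares(f,[.5,.05,-.23],args=(w,)); print(w,s.x.round(4),f(s.x).round(1))
E
python3 fit.py
```

```text
(1, 1) [ 0.581   0.0809 -0.264 ] [-0.3 -1.7  2.  -0.6 -1.2  1.1  1.3  1.6  1.1 -0.9 -1.3 -1.4  0.2  1.6
  1.8 -1.1]
(1, 0) [ 0.5814  0.082  -0.262 ] [-0.9 -1.8  1.5 -0.8 -1.6  1.   0.9  1.4  1.4 -1.  -0.9 -1.4  0.7  1.5
  2.2 -1.3]
(0, 1) [ 0.5808  0.0795 -0.2658] [ 0.3 -1.7  2.7 -0.4 -0.7  1.1  1.8  1.8  0.8 -0.7 -1.7 -1.2 -0.4  1.9
  1.3 -0.8]
```

```bash
cat > unwrap.py <<'E'
import sys
from h import *
p=(.581,.081,-.264); n=int(sys.argv[2]); tag=sys.argv[1]; hs=[float(v)/1000 for v in sys.argv[3:6]] or [.017]*3
rows=[]
for cam in("scene","top"):
    im=[];
    for i in range(n):
        r=imaging.read_camera(cam); im.append(r["color"].astype(float))
    im=np.mean(im,0).mean(2).astype(np.float32); cells=[]
    for y,h in zip((.034,0,-.034),hs):
        ph=np.radians(np.arange(75,-75.1,-.5)); yy=np.arange(.011,-.0111,-.0002)
        P,Y=np.meshgrid(ph,yy,indexing="ij")
        Z=.07+h-.025+.025*np.cos(P); X=-.045+.025*np.sin(P)
        uv=proj(b2w(np.c_[X.ravel(),Y.ravel()+y,Z.ravel()],p),r).astype(np.float32).reshape(*P.shape,2)
        c=cv2.remap(im,uv[...,0],uv[...,1],cv2.INTER_CUBIC)
        c=np.clip((c-20)*1.9,0,255)
        c[150,:6]=255;c[150,-6:]=255
        c[[24,276],:6]=128
        cells.append(c);cells.append(np.full((len(ph),10),128))
    rows.append(np.hstack(cells))
o=np.hstack(rows).astype(np.uint8); print(o.shape)
cv2.imwrite(f"pics/{tag}.png",cv2.resize(o,None,fx=1.05,fy=1.9))
E
python3 unwrap.py u0 6
python3 - <<'E'
import cv2
a=cv2.imread("pics/scene0.png")[180:212,288:335]; a=cv2.convertScaleAbs(a,alpha=1.6)
cv2.imwrite("pics/scw.png",cv2.resize(a,None,fx=16,fy=16,interpolation=cv2.INTER_CUBIC))
E
```

```text
(301, 726)
```

View pics/u0.png

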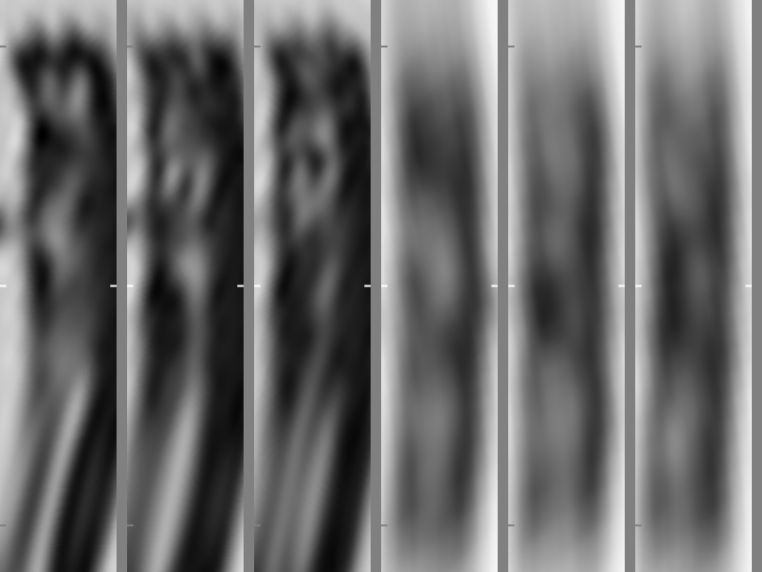

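View pics/scw.png

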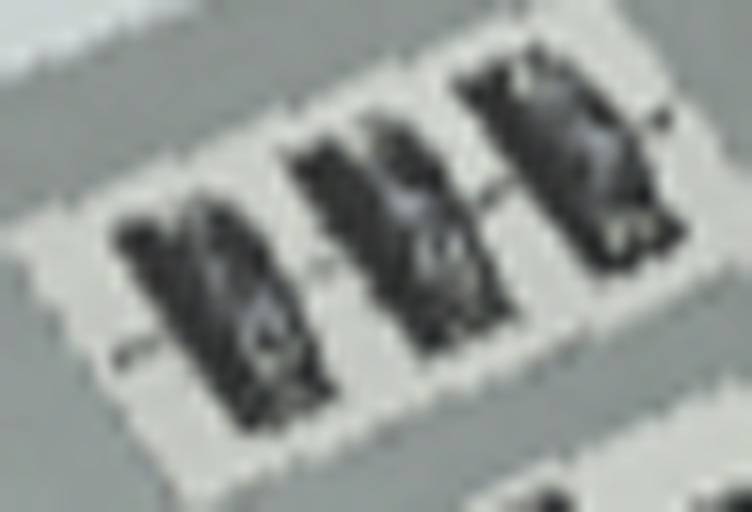

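```bash
cat > synth.py <<'E'
import sys, itertools
from h import *
p=(.581,.081,-.264)
def tex(hd,fw=.6,res=10):  # strip: rows phi (36deg*10 -> 157mm), res px/mm ; row index increases with local = phi_wheel coord (=36n+local)
    L=int(157.08*res);W=16*res
    t=np.full((L,W),25,np.float32)
    for n in range(10):
        g=np.zeros((400,400),np.uint8)
        (w,h_),b=cv2.getTextSize(str(n),cv2.FONT_HERSHEY_SIMPLEX,8,22)
        cv2.putText(g,str(n),(200-w//2,200+h_//2),cv2.FONT_HERSHEY_SIMPLEX,8,255,26,cv2.LINE_AA)
        ys,xs=np.where(g>100); g=g[ys.min():ys.max()+1,xs.min():xs.max()+1]
        asp=g.shape[1]/g.shape[0]; Hh=int(hd*res); Ww=max(4,int(hd*res*asp*fw/.65))
        g=cv2.resize(g,(Ww,Hh),interpolation=cv2.INTER_AREA)
        # image row down = -local
        g=g[::-1]  # row up = +local now
        r0=int(n*15.708*res)-Hh//2; c0=W//2-Ww//2
        for i in range(Hh): t[(r0+i)%L,c0:c0+Ww]=np.maximum(t[(r0+i)%L,c0:c0+Ww],25+g[i]*.7)
    return t
def setup(r,y,h):
    ph=np.radians(np.arange(-85,85.1,.7)); yy=np.arange(.008,-.00801,-.0003)
    P,Y=np.meshgrid(ph,yy,indexing="ij"); P=P.ravel();Y=Y.ravel()
    Z=.07+h-.025+.025*np.cos(P); X=-.045+.025*np.sin(P)
    W=b2w(np.c_[X,Y+y,Z],p); C=r["T"][:3,3]
    c,s=np.cos(p[2]),np.sin(p[2]); N=np.c_[c*np.sin(P),s*np.sin(P),np.cos(P)]
    V=C-W; dot=(N*V).sum(1)/np.linalg.norm(V,axis=1)
    ok=(Z>.071)&(dot>.1)
    # occlusion none; col in texture: right=-y -> col grows as y falls
    return proj(W[ok],r),P[ok],Y[ok],dot[ok]
def render(su,t,th,d,sh,blur):
    uv,P,Y,w=su; res=10; L=len(t)
    # texture strip coordinate: point at phi shows wheel coordinate a where phi = th - 36n + local*? -> handled below
    # n on top at th=n*36; digit n center at phi=th-36n ; local=phi-(th-36n); strip row = n*15.7 + s ; rows for n laid increasing n, local must be added
    ang=P-th   # = -36n+local
    n=np.round(-ang/np.radians(36)); loc=ang+np.radians(36)*n
    row=((n%10)*15.708*res+loc*25*res).astype(int)%L
    col=np.clip(((.008-Y)*1000*res).astype(int),0,t.shape[1]-1)
    I=t[row,col]
    u=uv+d; x=np.floor(u[:,0]+.5).astype(int); y=np.floor(u[:,1]+.5).astype(int)
    A=np.zeros(sh);B=np.zeros(sh); np.add.at(A,(y,x),I*w);np.add.at(B,(y,x),w)
    A=cv2.GaussianBlur(A,(0,0),blur);Bb=cv2.GaussianBlur(B,(0,0),blur)
    return A/np.maximum(Bb,1e-6), B
if __name__=="__main__":
    import pickle
    S={}
    for cam in("scene","top"):
        l=[imaging.read_camera(cam) for _ in range(2)]; r=l[0]
        pickle.dump((dict(r),np.mean([q["color"].astype(float) for q in l],0).mean(2)),open(f"/tmp/{sys.argv[1]}_{cam}.pkl","wb"))
E
cat > match.py <<'E'
from synth import *
import pickle
tag=sys.argv[1]; wheels=sys.argv[2] if len(sys.argv)>2 else "LMR"
ths=np.radians(np.arange(-6,342,3.))
for wn,y in zip("LMR",(.034,0,-.034)):
  if wn not in wheels: continue
  tot=0
  for cam,blur in(("scene",.5),("top",.9)):
    r,im=pickle.load(open(f"/tmp/{tag}_{cam}.pkl","rb"))
    best=np.full(len(ths),-1.); arg=[None]*len(ths)
    for hd in(8,10.5):
      t=tex(hd)
      for h in(.013,.017,.021):
        su=setup(r,y,h); sh=im.shape
        u0=np.floor(su[0].min(0)).astype(int)-4;u1=np.ceil(su[0].max(0)).astype(int)+5
        sub=im[u0[1]:u1[1],u0[0]:u1[0]]; s2=(su[0]-u0,)+su[1:]
        for i,th in enumerate(ths):
          for dx,dy in itertools.product((-1,-.5,0,.5,1),repeat=2):
            R,B=render(s2,t,th,np.array([dx,dy]),sub.shape,blur)
            m=cv2.erode((B>B.max()*.25).astype(np.uint8),np.ones((2,2)))>0
            if m.sum()<25: continue
            c=np.corrcoef(R[m],sub[m])[0,1]
            if c>best[i]: best[i]=c;arg[i]=(hd,h,dx,dy)
    tot=tot+best
    o=np.argsort(-best)[:7]
    print(wn,cam,[(round(np.degrees(ths[k])/36,2),round(best[k],2),arg[k]) for k in o])
  o=np.argsort(-tot)[:8]; print(wn,"sum",[(round(np.degrees(ths[k])/36,2),round(tot[k],2)) for k in o])
E
python3 synth.py s0 && time python3 match.py s0
```

```text
L scene [(np.float64(5.5), np.float64(0.65), (10.5, 0.013, -1, -1)), (np.float64(8.42), np.float64(0.62), (10.5, 0.013, -0.5, -0.5)), (np.float64(5.33), np.float64(0.61), (8, 0.013, -0.5, -0.5)), (np.float64(5.58), np.float64(0.61), (8, 0.017, -1, -0.5)), (np.float64(5.42), np.float64(0.61), (10.5, 0.013, -0.5, -0.5)), (np.float64(2.42), np.float64(0.6), (8, 0.013, -1, -1)), (np.float64(2.5), np.float64(0.6), (8, 0.017, -1, -0.5))]
L top [(np.float64(8.33), np.float64(0.63), (10.5, 0.013, -1, 0.5)), (np.float64(8.25), np.float64(0.63), (10.5, 0.013, -1, 0)), (np.float64(8.0), np.float64(0.61), (10.5, 0.013, -0.5, -1)), (np.float64(8.42), np.float64(0.61), (10.5, 0.013, -1, 1)), (np.float64(8.17), np.float64(0.61), (10.5, 0.013, -1, 0)), (np.float64(8.08), np.float64(0.6), (10.5, 0.013, -0.5, -1)), (np.float64(7.92), np.float64(0.58), (10.5, 0.013, -0.5, -1))]
L sum [(np.float64(8.42), np.float64(1.23)), (np.float64(8.33), np.float64(1.21)), (np.float64(8.25), np.float64(1.2)), (np.float64(8.17), np.float64(1.17)), (np.float64(8.5), np.float64(1.14)), (np.float64(5.33), np.float64(1.1
[... 1802 characters left out ...]
64(0.48), (10.5, 0.013, -1, -0.5)), (np.float64(0.92), np.float64(0.48), (10.5, 0.013, -1, -0.5)), (np.float64(1.0), np.float64(0.48), (10.5, 0.013, -1, -0.5)), (np.float64(1.25), np.float64(0.48), (10.5, 0.013, -1, 0.5)), (np.float64(6.83), np.float64(0.47), (10.5, 0.013, -1, -0.5)), (np.float64(1.08), np.float64(0.47), (10.5, 0.013, -1, -0.5))]
R sum [(np.float64(0.92), np.float64(1.19)), (np.float64(0.83), np.float64(1.13)), (np.float64(1.0), np.float64(1.12)), (np.float64(1.08), np.float64(1.1)), (np.float64(6.83), np.float64(1.08)), (np.float64(0.75), np.float64(1.07)), (np.float64(6.92), np.float64(1.06)), (np.float64(1.17), np.float64(1.06))]
real	2m40.860s
user	2m41.269s
sys	0m0.112s
```

```bash
python3 -m creep '[[[0,0,0],10.1,0],[[0,0,0],10.1,0],[[0,0,0],10.1,0],[[0,0,0],10.1,0],[[0,0,0],10.1,0],[[0,0,0],10.1,0],[[0,0,0],10.1,0],[[0,0,0],10.1,0]]'
cat > go.py <<'E'
import sys
from h import *
from scipy.spatial.transform import Rotation as R
p=(.581,.081,-.264)
s=status.read_state(); Rm=R.from_quat(s["tool_rot"]).as_matrix()
print("t",round(s["clock"],2),"pos",s["tool_pos"].round(4),"F",s["ft_force"].round(1),"M",s["ft_torque"].round(2),"w",round(s["grip_width"],2))
print("tool axes\n",Rm.round(3),"yaw y",np.degrees(np.arctan2(Rm[1,1],Rm[0,1])).round(1),"want",np.degrees(p[2]).round(1))
c,sn=np.cos(p[2]),np.sin(p[2]); d=s["tool_pos"]-[p[0],p[1],0]
print("tcp in box",(np.array([c*d[0]+sn*d[1],-sn*d[0]+c*d[1],d[2]])*1000).round(1))
if len(sys.argv)>3:
    w=b2w([[float(a)/1000 for a in sys.argv[1:4]]],p)[0]; print("target",w.round(4),"tool shift",(Rm.T@(w-s["tool_pos"])*1000).round(1))
E
python3 go.py -38 34 160
```

```text
clock: 2.0
tool_pos: [0.2532, 0.5439, 0.2423]
tool_rot: [0.799, 0.601, -0.0, 0.0]
ft_force: [0.1, -0.0, 0.4]
grip_width: 0.001
t 2.0 pos [0.2532 0.5439 0.2423] F [ 0.1 -0.   0.4] M [ 0.02 -0.02 -0.03] w 0.0
tool axes
 [[ 0.277  0.961 -0.   ]
 [ 0.961 -0.277 -0.   ]
 [-0.    -0.    -1.   ]] yaw y -16.1 want -15.1
tcp in box [-437.2  361.4  242.3]
target [0.5532 0.1237 0.16  ] tool shift [-320.5  404.7   82.3]
```

```bash
python3 -m creep '[[[-0.036,0.046,0.003],-1,0],[[-0.036,0.046,0.003],0,0],[[-0.036,0.046,0.003],0,0],[[-0.036,0.046,0.003],0,0],[[-0.036,0.046,0.003],0,0],[[-0.036,0.046,0.003],0,0],[[-0.036,0.046,0.003],0,0],[[-0.036,0.046,0.003],0,0]]'
python3 go.py -38 34 130
```

```text
clock: 3.0
tool_pos: [0.5359, 0.1694, 0.2185]
tool_rot: [0.792, 0.61, 0.0, 0.0]
ft_force: [0.3, 1.3, 0.1]
grip_width: -0.003
t 3.0 pos [0.5359 0.1694 0.2185] F [0.3 1.3 0.1] M [ 0.03 -0.05  0.03] w -0.0
tool axes
 [[ 0.255  0.967  0.001]
 [ 0.967 -0.255  0.   ]
 [ 0.     0.001 -1.   ]] yaw y -14.8 want -15.1
tcp in box [-66.6  73.5 218.5]
target [0.5532 0.1237 0.13  ] tool shift [-39.8  28.3  88.5]
```

```bash
python3 -m creep '[[[-0.040,0.028,0.03],0,0],[[0,0,0.05],0,0],[[0,0,0.008],0,0],[[0,0,0],0,0]]'
python3 go.py -38 34 103
python3 - <<'E'
from h import *
for n,b in(("scene",(190,110,420,270)),("top",(180,110,340,245))):
    a=imaging.read_camera(n)["color"][b[1]:b[3],b[0]:b[2],::-1]
    cv2.imwrite(f"pics/{n}1.png",cv2.resize(cv2.convertScaleAbs(a,alpha=1.6),None,fx=3.4,fy=3.4,interpolation=cv2.INTER_CUBIC))
E
```

```text
clock: 3.5
tool_pos: [0.5515, 0.1257, 0.1307]
tool_rot: [0.792, 0.611, -0.0, -0.0]
ft_force: [0.2, -0.0, 0.8]
grip_width: -0.001
t 3.5 pos [0.5515 0.1257 0.1307] F [ 0.2 -0.   0.8] M [-0.   -0.04  0.01] w -0.0
tool axes
 [[ 0.254  0.967 -0.001]
 [ 0.967 -0.254 -0.   ]
 [-0.    -0.001 -1.   ]] yaw y -14.7 want -15.1
tcp in box [-40.1  35.5 130.7]
target [0.5532 0.1237 0.103 ] tool shift [-1.5  2.2 27.7]
```

View pics/scene1.png

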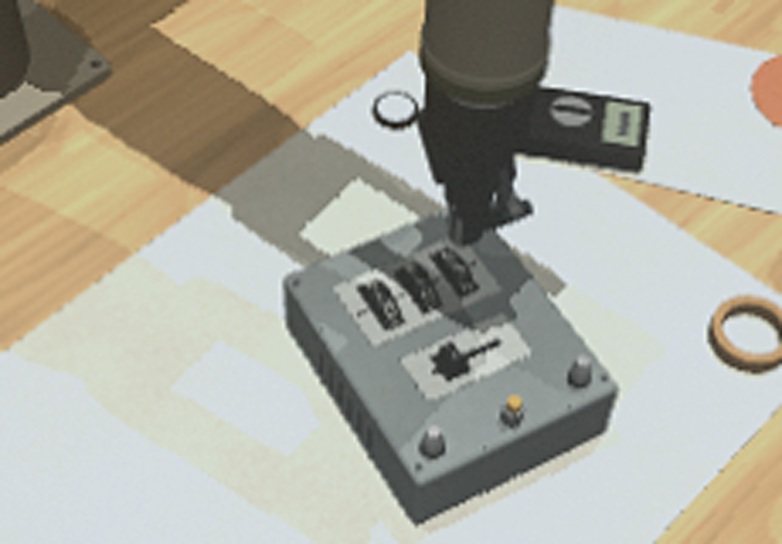

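View pics/top1.png

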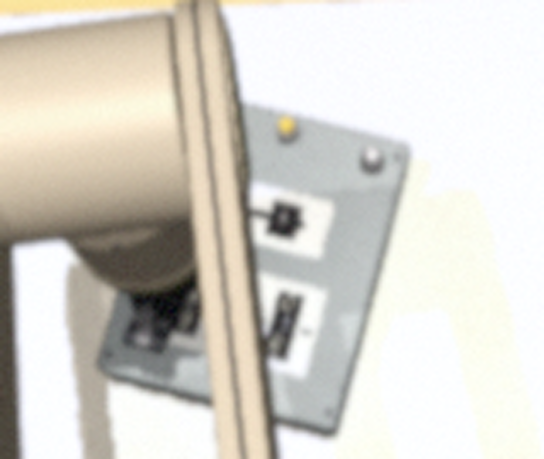

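Run:
```python
from h import *
s=status.read_state();r=imaging.read_camera("scene")
q=s["tool_pos"]
for dz in(0,-.011):
    print(((proj([q+[0,0,dz]],r)-[190,110])*3.4).round(0))
b=imaging.read_camera("scene")["color"][140:200,295:355,::-1]
cv2.imwrite("pics/s1c.png",cv2.resize(cv2.convertScaleAbs(b,alpha=2.2),None,fx=10,fy=10,interpolation=cv2.INTER_CUBIC))
```

```text
[[466. 228.]]
[[464. 237.]]
```

View pics/s1c.png

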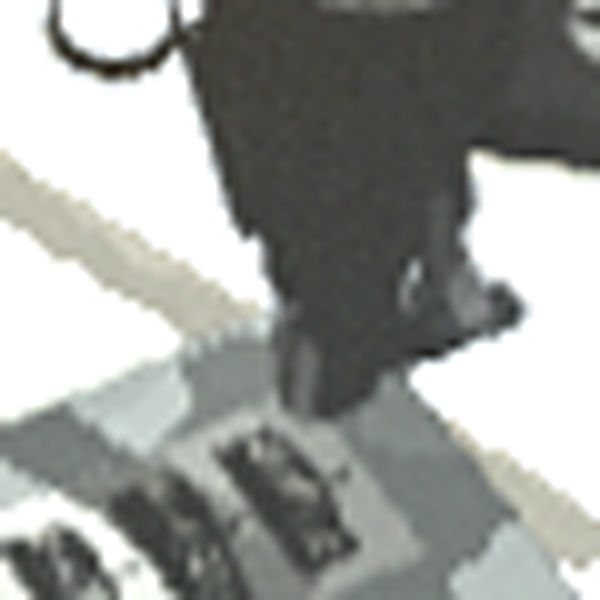

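```bash
python3 -m creep '[[[-0.0015,0.003,0.024],0,0],[[0,0,0],0,0]]'; python3 go.py |grep -v "^ \|tool"; python3 -m creep '[[[0,0,0.002],0,0],[[0,0,0],0,0]]'
```

```text
clock: 3.95
tool_pos: [0.5535, 0.1232, 0.1058]
tool_rot: [0.792, 0.611, -0.001, -0.0]
ft_force: [0.1, 0.5, -0.1]
grip_width: 0.0
t 3.95 pos [0.5535 0.1232 0.1058] F [ 0.1  0.5 -0.1] M [0.02 0.03 0.05] w 0.0
tcp in box [-37.5  33.5 105.8]
clock: 4.2
tool_pos: [0.5548, 0.1232, 0.1053]
tool_rot: [0.792, 0.61, 0.001, 0.0]
ft_force: [0.1, -0.0, -0.4]
grip_width: -0.002
```

```bash
for i in 1; do python3 -m creep '[[[0,0,0.002],0,0],[[0,0,0],0,0]]'; python3 -m creep '[[[0,0,0.002],0,0],[[0,0,0],0,0]]';done | grep -v rot
```

```text
clock: 4.45
tool_pos: [0.5543, 0.123, 0.1024]
ft_force: [-0.3, 0.3, 0.2]
grip_width: -0.001
clock: 4.7
tool_pos: [0.5541, 0.123, 0.1]
ft_force: [0.2, -0.8, -0.4]
grip_width: 0.003
```

Commanded z is now about 100.2. I'll continue in 1 mm steps.

```bash
python3 -m creep '[[[0,0,0.001],0,0],[[0,0,0],0,0]]' | grep -v rot;  python3 -m creep '[[[0,0,0.001],0,0],[[0,0,0],0,0]]' | grep -v rot; python3 -m creep '[[[0,0,0.001],0,0],[[0,0,0],0,0]]' | grep -v rot
```

```text
clock: 4.95
tool_pos: [0.5542, 0.123, 0.0992]
ft_force: [-0.5, -0.1, 0.1]
grip_width: -0.004
clock: 5.2
tool_pos: [0.5542, 0.123, 0.0982]
ft_force: [0.3, -0.8, -0.1]
grip_width: -0.002
clock: 5.45
tool_pos: [0.5542, 0.123, 0.0972]
ft_force: [0.3, -0.0, 0.2]
grip_width: -0.001
```

```bash
python3 -m creep '[[[0,0,0.001],0,0],[[0,0,0],0,0]]' | grep -v rot
```

```text
clock: 5.7
tool_pos: [0.5542, 0.123, 0.0962]
ft_force: [0.3, -0.1, 0.6]
grip_width: 0.002
```

```bash
python3 -m creep '[[[0,0,0.001],0,0],[[0,0,0],0,0]]' | grep -v rot;  python3 -m creep '[[[0,0,0.001],0,0],[[0,0,0],0,0]]' | grep -v rot
```

```text
clock: 5.95
tool_pos: [0.5542, 0.123, 0.0952]
ft_force: [-0.8, -0.5, 0.3]
grip_width: 0.004
clock: 6.2
tool_pos: [0.5542, 0.123, 0.0942]
ft_force: [-0.1, 0.7, 0.1]
grip_width: -0.003
```

```bash
python3 -m creep '[[[0,0,0.001],0,0],[[0,0,0],0,0]]' | grep -v rot;  python3 -m creep '[[[0,0,0.001],0,0],[[0,0,0],0,0]]' | grep -v rot
```

```text
clock: 6.45
tool_pos: [0.5543, 0.123, 0.0933]
ft_force: [-0.1, 0.2, 0.8]
grip_width: 0.005
clock: 6.7
tool_pos: [0.5544, 0.123, 0.0925]
ft_force: [-0.1, -0.2, 2.0]
grip_width: -0.005
```

```bash
python3 -m creep '[[[0,0,0.001],0,0],[[0,0,0],0,0]]' | grep -v rot; python3 go.py|grep box
```

```text
clock: 6.95
tool_pos: [0.5545, 0.123, 0.0916]
ft_force: [-1.5, -0.4, 4.0]
grip_width: 0.001
tcp in box [-36.6  33.7  91.6]
```

```bash
python3 -m creep '[[[0,0,0.0004],0,0],[[0,-0.003,0],0,0],[[0,-0.003,0],0,0],[[0,-0.003,0],0,0],[[0,0,0],0,0]]' | grep -v rot; python3 go.py|grep box
```

```text
clock: 7.58
tool_pos: [0.5461, 0.1253, 0.0915]
ft_force: [1.2, -0.8, 5.6]
grip_width: -0.001
tcp in box [-45.3  33.6  91.5]
```

```bash
python3 -m creep '[[[0,-0.003,0],0,0],[[0,-0.003,0],0,0],[[0,-0.002,0],0,0],[[0,0,0],0,0]]' | grep -v rot; python3 go.py|grep box
python3 synth.py s1
cat > im.py <<'E'
import pickle,sys,cv2,numpy as np
r,im=pickle.load(open(f"/tmp/{sys.argv[1]}_scene.pkl","rb"))
a=im[180:212,288:335].astype(np.uint8)
cv2.imwrite(f"pics/{sys.argv[1]}.png",cv2.resize(cv2.convertScaleAbs(a,alpha=1.6),None,fx=14,fy=14,interpolation=cv2.INTER_CUBIC))
E
python3 im.py s1
```

```text
clock: 8.07
tool_pos: [0.5384, 0.1274, 0.0915]
ft_force: [2.0, -0.7, 6.0]
grip_width: 0.001
tcp in box [-53.3  33.6  91.5]
```

View pics/s1.png

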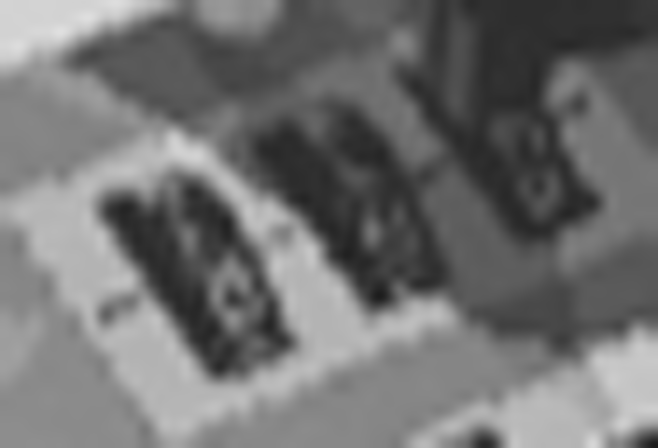

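```bash
python3 -m creep '[[[0,0,-0.025],0,0],[[-0.04,0,0],0,0],[[-0.028,0,0],0,0],[[0,0,0],0,0]]' | grep -v rot; python3 go.py|grep box
python3 synth.py s2;python3 im.py s2
```

```text
clock: 8.78
tool_pos: [0.5192, 0.0603, 0.115]
ft_force: [0.2, -0.2, -1.1]
grip_width: -0.001
tcp in box [-54.2 -36.1 115. ]
```

View pics/s2.png

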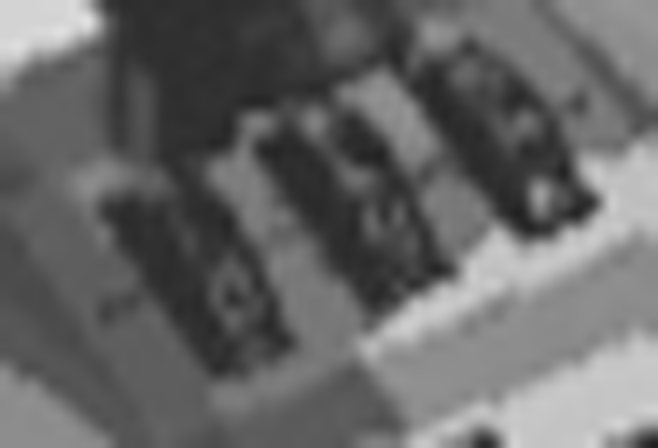

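```bash
cat > m2.py <<'E'
from synth import *
import pickle
# args: tag wheel h(mm) nlo nhi
tag,wn,h,lo,hi=sys.argv[1],sys.argv[2],float(sys.argv[3])/1000,float(sys.argv[4]),float(sys.argv[5])
y=dict(L=.034,M=0,R=-.034)[wn]
N=np.arange(lo,hi,.07); r,im=pickle.load(open(f"/tmp/{tag}_scene.pkl","rb"))
su=setup(r,y,h); u0=np.floor(su[0].min(0)).astype(int)-4;u1=np.ceil(su[0].max(0)).astype(int)+5
sub=im[u0[1]:u1[1],u0[0]:u1[0]]; s2=(su[0]-u0,)+su[1:]
best={}
for hd in(9,10.5,12):
 t=tex(hd)
 for dx,dy in itertools.product(np.arange(-1.,1.1,.25),repeat=2):
  for n in N:
   R,B=render(s2,t,n*np.radians(36),np.array([dx,dy]),sub.shape,.5)
   m=cv2.erode((B>B.max()*.25).astype(np.uint8),np.ones((2,2)))>0
   c=np.corrcoef(R[m],sub[m])[0,1]; best[(round(n,2),hd,dx,dy)]=c
per={}
for k,c in best.items():
    if c>per.get(k[0],(-1,))[0]: per[k[0]]=(c,k)
for n in sorted(per,key=lambda n:-per[n][0])[:9]: print(tag,wn,n,round(per[n][0],3),[float(v) for v in per[n][1][1:]])
E
(python3 m2.py s0 L 12.5 4.4 6.8 >a1 & python3 m2.py s2 L 12.5 2.8 6.8 >a2& python3 m2.py s0 M 12.5 6.5 7.6 >a3 & python3 m2.py s0 M 16 6.5 7.6 >a4 & python3 m2.py s0 R 14 0 1.6 >a5& python3 m2.py s2 M 12.5 6.5 7.6 >a6 & wait); cat a1 a2 a3 a4 a5 a6
```

```text
s0 L 5.52 0.66 [10.5, -0.75, -1.0]
s0 L 4.47 0.658 [9.0, -0.75, -1.0]
s0 L 5.45 0.657 [10.5, -0.75, -1.0]
s0 L 4.4 0.652 [9.0, -0.5, -0.75]
s0 L 6.29 0.615 [10.5, 0.0, 0.25]
s0 L 5.38 0.606 [12.0, -0.75, -1.0]
s0 L 5.31 0.591 [12.0, -0.5, -0.25]
s0 L 6.5 0.59 [10.5, -0.5, -0.75]
s0 L 4.54 0.588 [9.0, -0.75, -1.0]
s2 L 5.32 0.798 [9.0, -0.75, -0.75]
s2 L 5.25 0.793 [9.0, -0.75, -0.5]
s2 L 5.18 0.788 [9.0, -0.5, -0.25]
s2 L 5.11 0.767 [9.0, -0.25, 0.25]
s2 L 5.39 0.745 [9.0, -1.0, -1.0]
s2 L 4.34 0.735 [9.0, -0.5, -0.5]
s2 L 4.41 0.73 [9.0, -0.75, -1.0]
s2 L 4.48 0.711 [9.0, -0.75, -1.0]
s2 L 5.04 0.707 [9.0, -0.25, 0.25]
s0 M 6.92 0.727 [12.0, 0.0, -1.0]
s0 M 6.85 0.717 [12.0, 0.0, -0.75]
s0 M 6.71 0.701 [12.0, 0.25, 0.0]
s0 M 6.78 0.699 [12.0, 0.25, -0.25]
s0 M 6.64 0.651 [10.5, 0.25, 0.0]
s0 M 6.99 0.645 [12.0, 0.0, -1.0]
s0 M 6.5 0.628 [9.0, 0.75, 0.5]
s0 M 6.57 0.591 [12.0, 0.25, 0.0]
s0 M 7.06 0.579 [12.0, -0.25, -1.0]
s0 M 6.99 0.719 [12.0, -0.25, -0.5]
s0 M 6.92 0.689 [12.0, -0.25, -0.5]
s0 M 7.06 0.644 [12.0, -0.25, -0.75]
s0 M 7.13 0.618 [12.0, -0.5, -0.75]
s0 M 7.2 0.604 [12.0, -0.75, -1.0]
s0 M 6.85 0.602 [12.0, -0.25, -0.5]
s0 M 6.78 0.582 [12.0, 0.0, 0.25]
s0 M 6.71 0.572 [10.5, 0.25, 0.75]
s0 M 6.64 0.535 [12.0, 0.0, 0.25]
s0 R 0.91 0.727 [12.0, -0.25, -0.75]
s0 R 0.84 0.724 [12.0, -0.25, -0.5]
s0 R 0.98 0.693 [12.0, -0.25, -0.75]
s0 R 0.77 0.679 [10.5, -0.25, -0.5]
s0 R 0.7 0.678 [12.0, 0.5, 0.5]
s0 R 0.63 0.659 [10.5, 0.25, 0.75]
s0 R 1.05 0.653 [12.0, -0.5, -1.0]
s0 R 0.56 0.602 [10.5, 0.25, 0.75]
s0 R 1.12 0.532 [12.0, -0.75, -1.0]
s2 M 6.78 0.69 [12.0, 0.5, -0.25]
s2 M 6.92 0.688 [12.0, 0.0, -1.0]
s2 M 6.85 0.684 [12.0, 0.0, -0.75]
s2 M 6.71 0.657 [12.0, 0.25, 0.0]
s2 M 6.99 0.606 [12.0, 0.0, -1.0]
s2 M 6.64 0.599 [10.5, 0.25, 0.0]
s2 M 6.5 0.562 [9.0, 0.75, 0.5]
s2 M 7.06 0.551 [12.0, -0.25, -1.0]
s2 M 7.55 0.528 [9.0, 0.75, 0.5]
```

```bash
cat > m3.py <<'E'
from synth import *
import pickle
h,y=.0125,.034
def load(tag,cam,blur):
    r,im=pickle.load(open(f"/tmp/{tag}_{cam}.pkl","rb"))
    su=setup(r,y,h); u0=np.floor(su[0].min(0)).astype(int)-4;u1=np.ceil(su[0].max(0)).astype(int)+5
    return im[u0[1]:u1[1],u0[0]:u1[0]],(su[0]-u0,)+su[1:],blur
V=[(load("s0","scene",.5),0,[(-.25,-.6),(-.5,-.6),(0,-.75),(-.25,-.25),(-.6,-.9)]),(load("s0","top",.9),0,[(a,b) for a in(-1,-.5,0,.5) for b in(-1,-.5,0,.5)]),(load("s2","scene",.5),1,[(-.25,-.6),(-.5,-.6),(0,-.75),(-.25,-.25),(-.6,-.9)])]
def sc(v,t,n,sh):
    sub,s2,bl=v; b=-1
    for d in sh:
        R,B=render(s2,t,n*np.radians(36),np.array(d),sub.shape,bl)
        m=cv2.erode((B>B.max()*.25).astype(np.uint8),np.ones((2,2)))>0
        yy,xx=np.where(m); A=np.c_[np.ones(len(xx)),xx,yy]
        a=sub[m]-A@np.linalg.lstsq(A,sub[m],rcond=None)[0]; q=R[m]-A@np.linalg.lstsq(A,R[m],rcond=None)[0]
        b=max(b,a@q/np.sqrt(a@a*(q@q)))
    return b
res=[]
for hd in(9,10.5,12):
  for fw in(.55,.75):
    t=tex(hd,fw)
    for n in np.arange(4.6,6.5,.08):
      for D in(.9,1.05):
        c=[sc(v,t,n-D*k,sh) for v,k,sh in V]; res.append((sum(c),n,D,hd,fw,c))
best={}
for q in res:
    k=round(q[1],2)
    if k not in best or q[0]>best[k][0]: best[k]=q
for k in best: q=best[k]; print(k,round(q[0],2),q[2:5],np.round(q[5],2))
E
python3 m3.py
```

```text
4.6 1.32 (1.05, 12, 0.55) [0.56 0.3  0.46]
4.68 1.12 (1.05, 12, 0.55) [0.46 0.23 0.43]
4.76 0.82 (1.05, 12, 0.55) [0.32 0.13 0.37]
4.84 0.74 (0.9, 12, 0.55) [0.22 0.18 0.35]
4.92 0.92 (0.9, 12, 0.55) [0.27 0.25 0.4 ]
5.0 1.16 (0.9, 9, 0.75) [0.24 0.39 0.53]
5.08 1.46 (0.9, 9, 0.75) [0.42 0.45 0.59]
5.16 1.66 (0.9, 9, 0.75) [0.53 0.45 0.69]
5.24 1.75 (0.9, 9, 0.75) [0.59 0.45 0.72]
5.32 1.83 (0.9, 9, 0.75) [0.62 0.47 0.73]
5.4 1.83 (1.05, 9, 0.75) [0.65 0.45 0.73]
5.48 1.77 (1.05, 9, 0.75) [0.64 0.4  0.73]
5.56 1.43 (1.05, 12, 0.55) [0.55 0.32 0.56]
5.64 1.16 (1.05, 12, 0.55) [0.4  0.29 0.48]
5.72 0.74 (1.05, 12, 0.55) [0.22 0.19 0.34]
5.8 0.63 (0.9, 12, 0.55) [0.23 0.15 0.25]
5.88 0.93 (0.9, 12, 0.55) [0.28 0.17 0.47]
5.96 1.28 (0.9, 12, 0.55) [0.45 0.25 0.57]
6.04 1.51 (0.9, 10.5, 0.75) [0.44 0.35 0.71]
6.12 1.67 (0.9, 9, 0.75) [0.5  0.43 0.75]
6.2 1.72 (0.9, 9, 0.75) [0.53 0.43 0.76]
6.28 1.78 (1.05, 9, 0.75) [0.6  0.41 0.77]
6.36 1.83 (1.05, 9, 0.75) [0.64 0.43 0.77]
6.44 1.68 (1.05, 9, 0.75) [0.63 0.36 0.69]
```

```bash
cat > cmp.py <<'E'
from synth import *
import pickle
# args wheel h tag n1 n2 n3...
wn,h,tag=sys.argv[1],float(sys.argv[2])/1000,sys.argv[3]
y=dict(L=.034,M=0,R=-.034)[wn]
r,im=pickle.load(open(f"/tmp/{tag}_scene.pkl","rb"))
su=setup(r,y,h); u0=np.floor(su[0].min(0)).astype(int)-2;u1=np.ceil(su[0].max(0)).astype(int)+3
sub=im[u0[1]:u1[1],u0[0]:u1[0]]; s2=(su[0]-u0,)+su[1:]
out=[np.clip((sub-sub.min())/(np.percentile(sub,92)-sub.min())*255,0,255)]
for n in sys.argv[4:]:
    R,B=render(s2,tex(10.,.7),float(n)*np.radians(36),np.array([-.25,-.6]),sub.shape,.5)
    R[B<B.max()*.1]=150; out.append(np.clip(R*1.2,0,255))
o=np.hstack([cv2.rotate(cv2.resize(a.astype(np.uint8),None,fx=9,fy=9,interpolation=cv2.INTER_CUBIC),cv2.ROTATE_180) for a in out])
cv2.imwrite(f"pics/cmp_{wn}_{tag}.png",o); print(o.shape)
E
python3 cmp.py L 12.5 s2 5.3 4.35; python3 cmp.py L 12.5 s0 6.35 5.4
```

```text
(171, 486)
(171, 486)
```

View pics/cmp_L_s2.png

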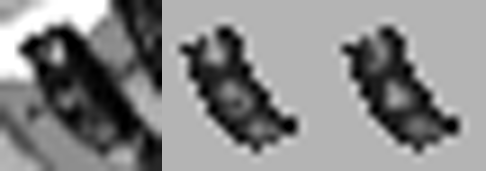

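View pics/cmp_L_s0.png

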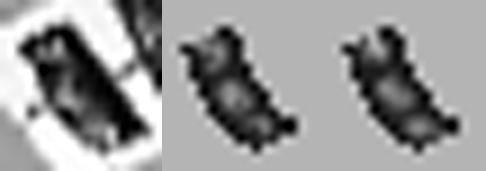

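```bash
python3 -m creep '[[[0.002,0,0.010],0,0],[[0,0,0.0015],0,0],[[0,0,0],0,0]]' | grep -v rot; python3 go.py|grep box;  python3 -m creep '[[[0,0,0.0015],0,0],[[0,0,0],0,0]]' | grep -v rot
```

```text
clock: 9.35
tool_pos: [0.5206, 0.0638, 0.1038]
ft_force: [-0.1, 0.4, -0.0]
grip_width: 0.004
tcp in box [-53.8 -32.4 103.8]
clock: 9.6
tool_pos: [0.521, 0.0635, 0.1029]
ft_force: [-0.4, -0.4, -1.5]
grip_width: -0.001
```

```bash
python3 -m creep '[[[0,0,0.0015],0,0],[[0,0,0],0,0]]' | grep -v rot;python3 -m creep '[[[0,0,0.0015],0,0],[[0,0,0],0,0]]' | grep -v rot
```

```text
clock: 9.85
tool_pos: [0.521, 0.0635, 0.1013]
ft_force: [-0.8, 0.2, 0.3]
grip_width: -0.001
clock: 10.1
tool_pos: [0.5209, 0.0635, 0.0997]
ft_force: [-0.3, 0.3, 0.3]
grip_width: 0.0
```

```bash
python3 -m creep '[[[0,0,0.0015],0,0],[[0,0,0],0,0]]' | grep -v rot;python3 -m creep '[[[0,0,0.0015],0,0],[[0,0,0],0,0]]' | grep -v rot
```

```text
clock: 10.35
tool_pos: [0.5208, 0.0635, 0.0982]
ft_force: [0.9, -0.4, 0.4]
grip_width: 0.001
clock: 10.6
tool_pos: [0.5211, 0.0635, 0.097]
ft_force: [-0.3, 0.6, 1.4]
grip_width: -0.003
```

```bash
python3 -m creep '[[[0,0,0.001],0,0],[[0,0,0],0,0]]' | grep -v rot;python3 -m creep '[[[0,0,0.001],0,0],[[0,0,0],0,0]]' | grep -v rot
```

```text
clock: 10.85
tool_pos: [0.5212, 0.0635, 0.0962]
ft_force: [-0.8, 0.3, 3.2]
grip_width: 0.001
clock: 11.1
tool_pos: [0.5213, 0.0635, 0.0953]
ft_force: [-1.9, -0.9, 6.0]
grip_width: 0.001
```

```bash
python3 go.py|grep box; python3 -m creep '[[[0,0.003,0],0,0],[[0,0.003,0],0,0],[[0,0.003,0],0,0],[[0,0.003,0],0,0],[[0,0,0],0,0]]' | grep -v rot; python3 go.py|grep box
```

```text
tcp in box [-53.1 -32.5  95.3]
clock: 11.72
tool_pos: [0.5329, 0.0604, 0.0953]
ft_force: [-2.3, -1.0, 7.0]
grip_width: -0.001
tcp in box [-41.1 -32.4  95.3]
```

```bash
python3 -m creep '[[[0,0.003,-0.0003],0,0],[[0,0.0025,0],0,0],[[0,0,0],0,0],[[0,0,-0.025],0,0],[[0.03,-0.008,0],0,0],[[0.035,-0.008,0],0,0],[[0,0,0],0,0]]' | grep -v rot; python3 go.py|grep box
python3 synth.py s3;python3 im.py s3; (python3 m2.py s3 R 15.5 1.2 3 >a1 & python3 m2.py s0 R 15.5 0 1.5 >a2 & wait); cat a1 a2; python3 cmp.py R 16 s3 1.9 2.05
```

```text
clock: 12.6
tool_pos: [0.5385, 0.128, 0.1197]
ft_force: [-0.5, -0.2, -0.4]
grip_width: 0.002
tcp in box [-53.3  34.2 119.7]
s3 R 2.04 0.744 [12.0, -0.75, -0.75]
s3 R 2.11 0.735 [12.0, -1.0, -1.0]
s3 R 1.9 0.723 [10.5, -0.5, 0.0]
s3 R 1.97 0.721 [12.0, -0.75, -0.5]
s3 R 1.83 0.651 [9.0, -0.5, 0.0]
s3 R 2.18 0.644 [9.0, -1.0, -1.0]
s3 R 1.76 0.627 [10.5, 0.0, 0.75]
s3 R 2.25 0.622 [9.0, -1.0, -1.0]
s3 R 2.32 0.612 [9.0, -1.0, -1.0]
s0 R 0.98 0.706 [12.0, -0.25, -0.5]
s0 R 0.91 0.704 [12.0, -0.5, -0.5]
s0 R 1.05 0.681 [12.0, -0.5, -1.0]
s0 R 0.77 0.679 [12.0, 0.25, 0.5]
s0 R 0.84 0.675 [12.0, 0.0, 0.25]
s0 R 0.7 0.618 [12.0, 0.25, 0.5]
s0 R 1.12 0.614 [12.0, -0.5, -1.0]
s0 R 0.63 0.59 [12.0, 0.5, 1.0]
s0 R 0.56 0.563 [9.0, 0.5, 1.0]
(189, 513)
```

View pics/s3.png

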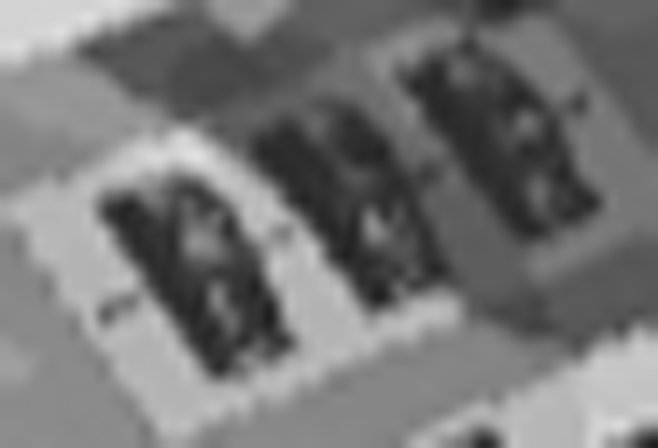

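View pics/cmp_R_s3.png

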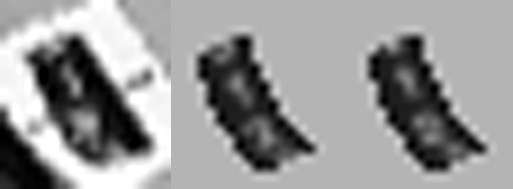

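```bash
python3 -m creep '[[[0,0.016,0],0,0],[[0,0,0.024],0,0],[[0,0,0.002],0,0],[[0,0,0],0,0]]' | grep -v rot; python3 go.py|grep box;  python3 -m creep '[[[0,0,0.001],0,0],[[0,0,0],0,0]]' | grep -v rot
```

```text
clock: 13.3
tool_pos: [0.5543, 0.1214, 0.0944]
ft_force: [0.2, 0.2, 1.6]
grip_width: -0.002
tcp in box [-36.3  32.   94.4]
clock: 13.55
tool_pos: [0.5547, 0.1219, 0.0937]
ft_force: [0.1, 0.1, -0.6]
grip_width: -0.002
```

```bash
python3 -m creep '[[[0,0,0.001],0,0],[[0,0,0],0,0]]' | grep -v rot; python3 -m creep '[[[0,0,0.001],0,0],[[0,0,0],0,0]]' | grep -v rot
```

```text
clock: 13.8
tool_pos: [0.5547, 0.122, 0.0925]
ft_force: [0.2, 1.0, 1.5]
grip_width: 0.001
clock: 14.05
tool_pos: [0.5548, 0.122, 0.0916]
ft_force: [0.1, -0.1, 5.1]
grip_width: 0.002
```

```bash
python3 -m creep '[[[0,-0.0025,0],0,0],[[0,-0.0025,0],0,0],[[0,0,0],0,0]]' | grep -v rot; python3 go.py|grep box; python3 -m creep '[[[0,0,-0.025],0,0],[[0,-0.05,-0.02],0,0],[[0,0,0],0,0]]' | grep -v rot
python3 synth.py s4;python3 im.py s4; (python3 m2.py s4 L 12.5 3 6 >a1 & python3 m2.py s3 L 12.5 3 6 >a2 & python3 m2.py s4 R 16 1.2 3 >a3& wait); cat a1 a2 a3; python3 cmp.py L 12.5 s4 5 4;python3 cmp.py L 12.5 s3 5.3 4.35
```

```text
clock: 14.42
tool_pos: [0.5499, 0.1232, 0.0916]
ft_force: [2.3, -0.1, 4.7]
grip_width: 0.003
tcp in box [-41.   32.7  91.6]
clock: 14.8
tool_pos: [0.4985, 0.1367, 0.1361]
ft_force: [0.8, -0.3, -0.3]
grip_width: -0.0
s4 L 3.98 0.792 [9.0, -0.5, -0.25]
s4 L 4.05 0.783 [9.0, -0.75, -0.75]
s4 L 3.91 0.775 [9.0, -0.25, 0.0]
s4 L 3.84 0.755 [9.0, 0.0, 0.25]
s4 L 4.12 0.749 [9.0, -0.75, -1.0]
s4 L 5.94 0.742 [9.0, -0.5, 0.0]
s4 L 3.07 0.729 [9.0, -0.5, -0.5]
s4 L 3.0 0.728 [9.0, -0.5, -0.25]
s4 L 3.14 0.725 [9.0, -0.75, -0.75]
s3 L 4.4 0.71 [9.0, -0.5, -0.75]
s3 L 5.24 0.694 [9.0, -0.5, -0.5]
s3 L 5.31 0.689 [9.0, -0.75, -0.75]
s3 L 4.47 0.687 [9.0, -0.75, -1.0]
s3 L 4.33 0.687 [9.0, -0.5, -0.5]
s3 L 4.26 0.666 [9.0, -0.25, -0.25]
s3 L 5.17 0.664 [9.0, -0.5, -0.25]
s3 L 5.38 0.649 [9.0, -0.75, -1.0]
s3 L 5.1 0.631 [9.0, -0.25, 0.25]
s4 R 2.11 0.744 [12.0, -1.0, -1.0]
s4 R 2.04 0.738 [10.5, -0.75, -0.5]
s4 R 1.97 0.725 [10.5, -0.75, -0.25]
s4 R 1.9 0.687 [10.5, -0.5, -0.25]
s4 R 2.18 0.681 [12.0, -1.0, -1.0]
s4 R 2.25 0.634 [9.0, -1.0, -1.0]
s4 R 1.76 0.628 [10.5, -0.25, 0.75]
s4 R 2.32 0.627 [9.0, -1.0, -1.0]
s4 R 1.83 0.615 [10.5, -0.25, 0.5]
(171, 486)
(171, 486)
```

View pics/s4.png

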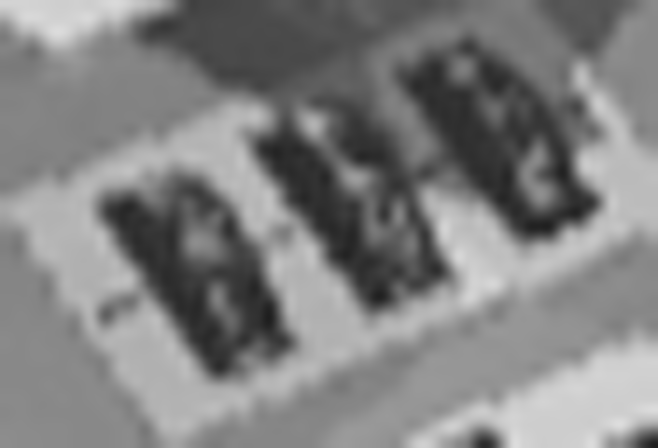

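View pics/cmp_L_s4.png

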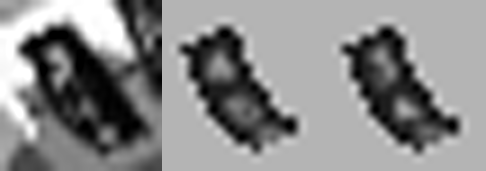

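View pics/cmp_L_s3.png

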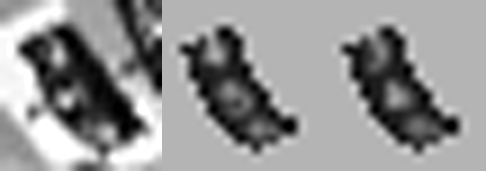

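```bash
python3 -m creep '[[[-0.04,0,-0.04],0,0],[[-0.055,0,-0.01],0,0],[[-0.055,0,0],0,0],[[-0.055,0,0],0,0],[[0,0,0],0,0]]' | grep -v rot
python3 synth.py s5
python3 - <<'E'
import pickle,cv2,numpy as np
r,im=pickle.load(open("/tmp/s5_top.pkl","rb"))
a=cv2.resize(cv2.convertScaleAbs(im[185:225,215:285].astype(np.uint8),alpha=1.6),None,fx=10,fy=10,interpolation=cv2.INTER_CUBIC)
cv2.imwrite("pics/s5t.png",a)
E
python3 im.py s5; (python3 m2.py s5 L 12.5 3 6 >a1 & python3 m2.py s5 R 16 1.2 3 >a3& wait); cat a1 a3; python3 cmp.py L 12.5 s5 5 4
```

```text
clock: 15.62
tool_pos: [0.4484, -0.0658, 0.1857]
ft_force: [-0.3, -0.3, 0.6]
grip_width: -0.003
s5 L 4.05 0.81 [9.0, -0.75, -0.5]
s5 L 3.98 0.809 [9.0, -0.5, -0.25]
s5 L 3.91 0.804 [9.0, -0.5, 0.0]
s5 L 5.94 0.768 [9.0, -0.5, 0.0]
s5 L 4.12 0.765 [9.0, -1.0, -0.75]
s5 L 3.84 0.761 [9.0, -0.25, 0.25]
s5 L 5.87 0.75 [9.0, -0.5, 0.25]
s5 L 3.0 0.726 [9.0, -0.5, -0.25]
s5 L 4.19 0.721 [9.0, -1.0, -1.0]
s5 R 2.11 0.74 [12.0, -1.0, -1.0]
s5 R 2.04 0.738 [10.5, -0.75, -0.5]
s5 R 1.97 0.722 [10.5, -0.75, -0.25]
s5 R 2.18 0.685 [12.0, -1.0, -1.0]
s5 R 1.9 0.678 [10.5, -0.5, -0.25]
s5 R 2.25 0.642 [9.0, -1.0, -1.0]
s5 R 2.32 0.638 [10.5, -1.0, -1.0]
s5 R 1.76 0.611 [10.5, -0.25, 0.75]
s5 R 1.83 0.598 [10.5, -0.25, 0.5]
(171, 486)
```

View pics/s5.png

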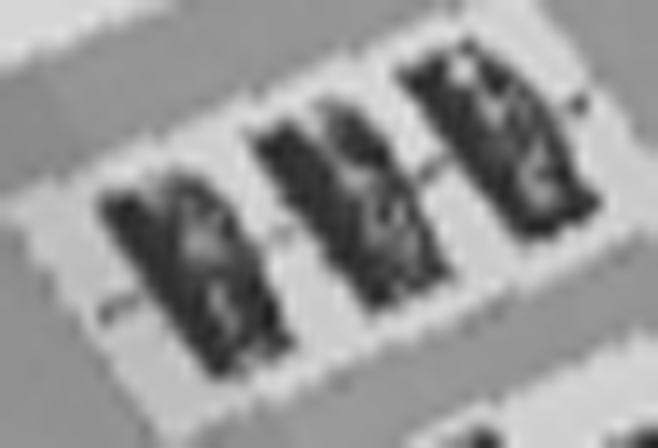

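View pics/s5t.png

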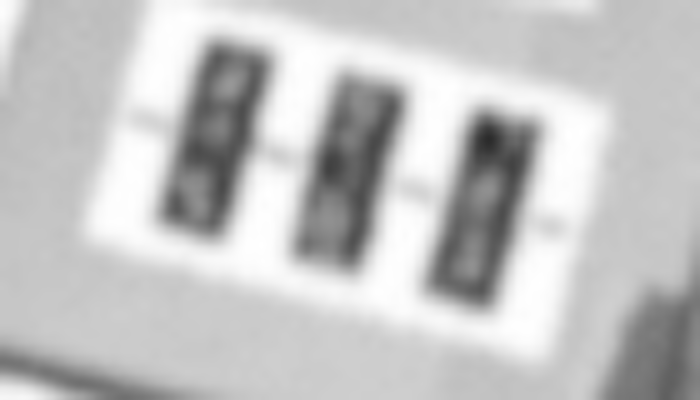

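View pics/cmp_L_s5.png

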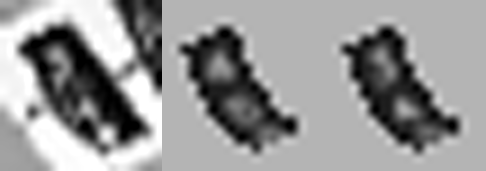

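```bash
python3 - <<'E'
from h import *
p=(.581,.081,-.264)
S=imaging.read_camera("scene");T=imaging.read_camera("top")
for r,o,n in((T,(200,130),"top"),(S,(265,160),"scene")):
    for y in(-.02,-.015,-.01,0):
        q=proj(b2w([[.03,y,.071],[.03,y,.087]],p),r); print(n,y,((q-o+.5)*5-.5).round(0).tolist())
for n,r,b in(("t",T,(235,160,285,190)),("s",S,(305,195,355,235))):
    a=r["color"][b[1]:b[3],b[0]:b[2],::-1]
    cv2.imwrite(f"pics/sw_{n}.png",cv2.resize(cv2.convertScaleAbs(a,alpha=1.6),None,fx=12,fy=12,interpolation=cv2.INTER_CUBIC))
    for y in(-.02,-.015,-.01): print(n,y,((proj(b2w([[.03,y,.079]],p),r)-b[:2]+.5)*12).round(0))
E
python3 go.py 30 -45 115
```

```text
top -0.02 [[332.0, 226.0], [331.0, 219.0]]
top -0.015 [[323.0, 223.0], [321.0, 216.0]]
top -0.01 [[313.0, 221.0], [311.0, 213.0]]
top 0 [[293.0, 216.0], [291.0, 208.0]]
scene -0.02 [[280.0, 293.0], [282.0, 275.0]]
scene -0.015 [[288.0, 289.0], [290.0, 272.0]]
scene -0.01 [[296.0, 285.0], [298.0, 268.0]]
scene 0 [[313.0, 278.0], [315.0, 260.0]]
t -0.02 [[377. 175.]]
t -0.015 [[354. 169.]]
t -0.01 [[330. 162.]]
s -0.02 [[195. 263.]]
s -0.015 [[215. 254.]]
s -0.01 [[235. 245.]]
t 15.93 pos [ 0.4493 -0.0612  0.1859] F [ 0.5 -0.2 -0.7] M [-0.02  0.02 -0.07] w 0.0
tool axes
 [[ 0.253  0.967 -0.001]
 [ 0.967 -0.253  0.   ]
 [ 0.    -0.001 -1.   ]] yaw y -14.7 want -15.1
tcp in box [ -90.  -171.6  185.9]
target [0.5982 0.0297 0.115 ] tool shift [125.6 121.1  70.9]
```

View pics/sw_t.png

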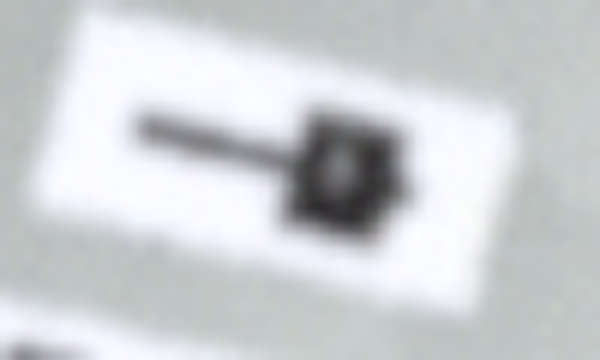

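View pics/sw_s.png

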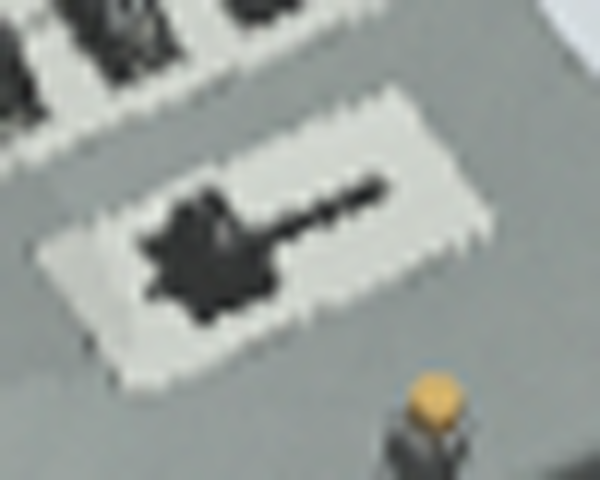

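```bash
python3 -m creep '[[[0.042,0.040,0],0,0],[[0.042,0.040,0],0,0],[[0.0415,0.041,0],0,0],[[0,0,0.05],0,0],[[0,0,0.02],0,0],[[0,0,0],0,0],[[0,0,0],0,0]]' | grep -v rot; python3 go.py 30 -45 87
```

```text
clock: 16.8
tool_pos: [0.5986, 0.0281, 0.118]
ft_force: [0.6, -1.0, -0.1]
grip_width: -0.003
t 16.8 pos [0.5986 0.0281 0.118 ] F [ 0.6 -1.  -0.1] M [-0.01 -0.01 -0.09] w -0.0
tool axes
 [[ 0.255  0.967  0.002]
 [ 0.967 -0.255 -0.   ]
 [ 0.     0.002 -1.   ]] yaw y -14.8 want -15.1
tcp in box [ 30.8 -46.5 118. ]
target [0.5982 0.0297 0.087 ] tool shift [ 1.5 -0.9 31. ]
```

Next I go down to 87 mm, then approach the tab (right face at about y=-20, finger face at tcp+11).

```bash
python3 -m creep '[[[0,0,0.020],0,0],[[0,0,0.010],0,0],[[0,0,0],0,0],[[0.006,0,0],0,0],[[0.003,0,0],0,0],[[0,0,0],0,0]]' | grep -v rot; python3 go.py |grep box
python3 - <<'E'
from h import *
a=imaging.read_camera("scene")["color"][185:245,295:365,::-1]
cv2.imwrite("pics/sw2.png",cv2.resize(cv2.convertScaleAbs(a,alpha=1.8),None,fx=9,fy=9,interpolation=cv2.INTER_CUBIC))
E
```

```text
clock: 17.55
tool_pos: [0.6008, 0.0373, 0.0867]
ft_force: [-0.4, 0.6, -0.0]
grip_width: 0.0
tcp in box [ 30.5 -37.   86.7]
```

View pics/sw2.png

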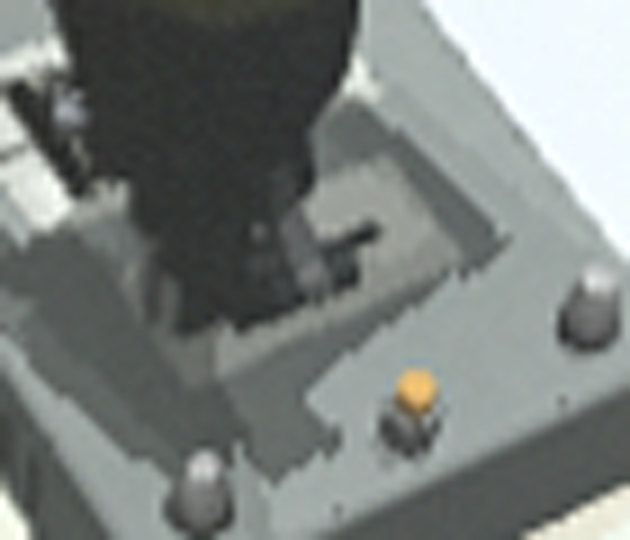

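```bash
python3 -m creep '[[[0.003,0,0],0,0],[[0.003,0,0],0,0],[[0.003,0,0],0,0],[[0.003,0,0],0,0]]' | grep -v rot; python3 go.py |grep box; python3 -m creep '[[[0.003,0,0],0,0],[[0.003,0,0],0,0],[[0.003,0,0],0,0]]' | grep -v rot; python3 go.py |grep box
```

```text
clock: 18.1
tool_pos: [0.6034, 0.0483, 0.0863]
ft_force: [-1.0, -3.3, 1.4]
grip_width: -0.002
tcp in box [ 30.2 -25.7  86.3]
clock: 18.48
tool_pos: [0.6058, 0.0573, 0.0862]
ft_force: [-1.7, -3.0, 0.4]
grip_width: -0.001
tcp in box [ 30.1 -16.4  86.2]
```

```bash
python3 -m creep '[[[0.003,0,0],0,0],[[0.003,0,0],0,0],[[0.002,0,0],0,0],[[0,0,0],0,0]]' | grep -v rot; python3 go.py |grep box; python3 -m creep '[[[0.0015,0,0],0,0],[[0,0,0],0,0]]' | grep -v rot; python3 go.py |grep box
```

```text
clock: 18.98
tool_pos: [0.6078, 0.0653, 0.0862]
ft_force: [0.8, -1.6, 1.0]
grip_width: -0.003
tcp in box [30.  -8.1 86.2]
clock: 19.23
tool_pos: [0.6081, 0.0665, 0.0862]
ft_force: [-0.0, -2.1, 2.0]
grip_width: -0.001
tcp in box [30.  -6.9 86.2]
```

```bash
python3 -m creep '[[[0.0015,0,0],0,0],[[0,0,0],0,0]]' | grep -v rot; python3 go.py |grep box
```

```text
clock: 19.48
tool_pos: [0.6085, 0.0679, 0.0862]
ft_force: [-0.2, -1.6, 0.4]
grip_width: 0.002
tcp in box [30.  -5.5 86.2]
```

```bash
python3 -m creep '[[[0.0010,0,0],0,0],[[0,0,0],0,0]]' | grep -v rot; python3 go.py |grep box
```

```text
clock: 19.73
tool_pos: [0.6088, 0.0689, 0.0862]
ft_force: [-0.1, -2.3, 0.3]
grip_width: -0.003
tcp in box [30.  -4.5 86.2]
```

```bash
python3 -m creep '[[[0.0010,0,0],0,0],[[0,0,0],0,0]]' | grep -v rot; python3 -m creep '[[[0.0010,0,0],0,0],[[0,0,0],0,0]]' | grep -v rot; python3 go.py |grep box
```

```text
clock: 19.98
tool_pos: [0.609, 0.0699, 0.0862]
ft_force: [-0.6, -3.0, 1.7]
grip_width: -0.003
clock: 20.23
tool_pos: [0.6093, 0.0708, 0.0862]
ft_force: [1.1, -2.8, 0.0]
grip_width: 0.001
tcp in box [30.  -2.4 86.2]
```

```bash
python3 -m creep '[[[0.0010,0,0],0,0],[[0,0,0],0,0]]' | grep -v rot; python3 go.py |grep box
```

```text
clock: 20.48
tool_pos: [0.6095, 0.0716, 0.0862]
ft_force: [-0.6, -4.2, 1.1]
grip_width: -0.004
tcp in box [30.  -1.6 86.2]
```

```bash
python3 -m creep '[[[0.0010,0,0],0,0],[[0,0,0],0,0]]' | grep -v rot; python3 go.py |grep box
```

```text
clock: 20.72
tool_pos: [0.6096, 0.0717, 0.0862]
ft_force: [-1.9, -8.8, 2.6]
grip_width: -0.001
tcp in box [30.  -1.5 86.2]
```

The force rose to 9 N with no further travel, so this is the hard stop. I'll back off, lift clear and inspect.

```bash
python3 -m creep '[[[-0.006,0,0],0,0],[[-0.006,0,0],0,0],[[0,0,-0.05],0,0],[[0,0,-0.06],0,0],[[-0.06,0,0],0,0],[[-0.06,0,0],0,0],[[-0.05,-0.03,0],0,0],[[0,0,0],0,0]]' | grep -v rot
python3 synth.py s6;python3 im.py s6
python3 - <<'E'
import pickle,cv2,numpy as np
from h import *
r,im=pickle.load(open("/tmp/s6_scene.pkl","rb"))
cv2.imwrite("pics/s6t.png",cv2.resize(cv2.convertScaleAbs(r["color"][160:270,265:380,::-1],alpha=1.6),None,fx=5,fy=5,interpolation=cv2.INTER_CUBIC))
p=(.581,.081,-.264)
for y in(-.015,.01,.015): print(((proj(b2w([[.03,y,.079]],p),r)-[265,160]+.5)*5).round())
E
(python3 m2.py s6 L 12.5 3 6 >a1 & python3 m2.py s6 R 16 1.2 3 >a3& python3 m2.py s6 M 16 6.3 7.7 >a2& wait); head -4 a1 a2 a3
```

```text
clock: 21.72
tool_pos: [0.5318, -0.0981, 0.1955]
ft_force: [0.9, 0.5, 0.3]
grip_width: -0.001
[[289. 281.]]
[[330. 262.]]
[[339. 258.]]
==> a1 <==
s6 L 4.05 0.805 [9.0, -0.75, -0.5]
s6 L 3.98 0.804 [9.0, -0.5, -0.25]
s6 L 3.91 0.799 [9.0, -0.5, 0.0]
s6 L 5.94 0.762 [9.0, -0.5, 0.0]

==> a2 <==
s6 M 7.0 0.671 [12.0, -0.25, -0.5]
s6 M 6.93 0.664 [12.0, -0.25, -0.5]
s6 M 7.07 0.621 [12.0, -0.25, -0.75]
s6 M 7.14 0.591 [12.0, -0.5, -0.75]

==> a3 <==
s6 R 2.11 0.743 [12.0, -1.0, -1.0]
s6 R 2.04 0.741 [10.5, -0.75, -0.5]
s6 R 1.97 0.727 [10.5, -0.75, -0.25]
s6 R 2.18 0.689 [12.0, -1.0, -1.0]
```

View pics/s6t.png

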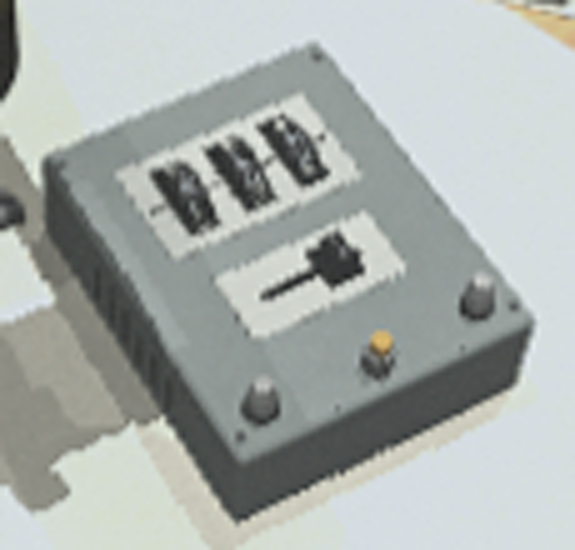

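The switch tab sits at (337,258), where its left end projects at (339,258). The wheels fit to 4.0 / 7.0 / 2.0.

```bash
python3 -c "
from station import order
print(order.finish_job())"
```

```text
the job is handed in; nothing more can be done
None
```

I set the box to what I read as 4-7-2, connected the switch, and handed the job in at about 22 s of the 51 s allowed. `finish_job` gives no verdict, so the results below rest on my own checks.

- **Left wheel:** I rolled it about 21 mm toward the robot in two strokes. The last scene-camera fit gives 4.0.
- **Right wheel:** I rolled it about 17.5 mm away from the robot in one stroke. The last fit gives about 2.04.
- **Middle wheel:** I did not touch it, and it still fits at 7.0.
- **Forces on the wheels:** I pressed with about 5 to 7 N, one wheel at a time. The readings I took never went above 7 N.
- **Switch:** I slid it left with about 3 N until it stopped moving and the force rose to about 9 N. The picture shows the tab at its left end.
- **At hand-in:** The arm was clear of everything, and I saw nothing on the box displaced. I did not check the loose items on the bench separately.

**Disagreeing check:** The numbers are only a few pixels high, so I fitted the wheel angles from rendered digits. The in-between pictures of the left wheel could not separate 4 from 5, and one shadowed picture favoured 5. The last three clear pictures all favoured 4: the fit was about 0.80 against 0.76 for the next candidate, and 5.0 was not among the best matches. I judge the angles good to about 0.1 of a number, against an allowed quarter of a number.

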